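Switch on the drying station in order

ROBOT

A 6-joint arm with a two-finger parallel gripper is mounted at the origin on the work surface. World frame = base frame: x ahead of the robot, y to its left, z up, the work surface at z = 0. Lengths are in mm, angles in degrees, forces in N, time in s.
With the tool pointing down it reaches from about 350 to 850 mm from the base axis. Payload 8.1 kg.
Tool frame: the origin (TCP) lies midway between the tips of the shut fingers; the grasp point (between the pads) lies 19 mm behind it; z points along the fingers, y is the line along which they close (so a half turn about z gives the same grasp; the last joint's range is limited). The gripper opens to 85 mm and grips with 20 to 120 N. Pads are 22 mm wide; open, the fingers measure 114 mm over their backs; the gripper's body (76 mm by 85 mm) begins 54 mm behind the grasp point. The pads swing forward as they close: fully open they stand 13 mm farther back than shut.
Start: joints at [64.893, 7.471, 85.268, -0, 87.261, -4.893], TCP at [207.295, 563.058, 231.292] pointing down, gripper open.
Joint ranges: [-169.43, 169.43], [-51.17, 129.36], [1.28, 143.12], [-76.62, 256.62], [0, 156.53], [-152.29, 152.29]. Speed limits (degrees/s): [136.94, 136.94, 159.86, 180, 180, 180].

INTERFACE

Orientations are given as [roll, pitch, yaw] about the fixed x, y, z axes, in that order (R = Rz(yaw) Ry(pitch) Rx(roll)).
In Python, from bench import sensors, optics, r gives the robot as it stands.
- The arm moves only by the tool apply_moves, never from a script. Its argument "targets" is a list of rows, each a list of 7 numbers: the shift along the tool's x, y, z in mm, then the turn, a rotation vector about the tool's x, y, z in rad, then the closure, from 0 (fully open) to 1 (shut). In form: [[x, y, z, wx, wy, wz, claw], ...]. A call has 1 to 20 rows; each row shifts and turns the commanded pose from where the row before left it, along the tool's axes as they then stand; what a row does not reach is not made up. A row lasts 1/8 s, in which the tool goes at most 62.5 mm and 10.7 degrees, less where a joint would pass 70% of its speed; a pose out of reach is approached as far as the arm can. A call is refused whole if a number of a shift passes 62.5 or a number of a turn 0.188, either way. A call with a gripper value outside its range is refused whole. The fingers move at their own pace and stop on an object; "force" is the grip in N (left out, the last holds). Time passes only in rows, so rows that do not move let the fingers close. It gives the time, the measured TCP pose, the force, the opening and the grip force at its end, in the units of the state.
- sensors.sense(): the state, without advancing time (a new reading comes with each control period).
- optics.snapshot(name): name is "scene" or "top" or "wrist"; returns the picture (420x560x3 uint8, red, green, blue); there is no depth.
- optics.get_calibration(name): a dict with "camera_matrix" (3x3 intrinsics, pixels), "pose" (4x4, takes a point from camera to world coordinates). Camera axes: x right, y down, z forward; pixel columns grow to the right and rows downward; lengths in mm; the calibration is good to about 2 mm. A picture is of the moment at which its call begins: read the wrist's pose just before it. get_calibration takes no time and is no camera call; for the wrist camera it gives the pose at the moment of the call.
- r.hand_in(): hands the job in; it is judged then, once.
The state is a dict: "time": time; "joint_pos": joint angles; "qd": joint speeds; "joint_efforts": joint torques, N m; "tool_pos": TCP position; "tcp_rot": TCP orientation; "ft_force": force on the tool from outside, world axes, zero at the start; "wrist_torque": the same for the moment, N m; "finger_gap": finger opening in mm; "grip_force": force on a finger pad.
Only numpy, scipy, OpenCV 4.12 (cv2) and the standard library are available. Lean on these libraries where they do the work, as an engineer would, in place of code of your own. Each camera call takes 0.05 s, during which the arm holds its last target. There are 200 camera calls.

TASK

Start up the paint-drying station: with the fingertips, lightly press the three push-on switches so that each stays down, first the one with the round cap (fan), then the square cap (heater), then the long bar (lamp). Press gently, do not pick up or shift the switch boxes, and leave the jars, ornaments and other things on the bench where they are.

Things in the scene. Friction and masses are not known exactly. Their poses are not given: they have to be found in the camera images.
- round_box: loose grey switch box with the round domed cap, 42 mm in diameter; housing 84 x 84 mm, 46 mm tall (thin steel plate on top to 47 mm), 0.5 to 0.95 kg, standing on rubber feet, not fixed to the table. Origin: centre of its underside; z up, level.
- round_top (a point): centre of the top face of the black round domed cap, 42 mm in diameter, centred on its box; it moves with the cap: 66 mm above the table when up, 54 mm when fully down.
- round_cap (a joint): how far the round cap is pushed straight down, m: 0 up, 0.012 fully down (hard stop; the cap then still stands 6 mm proud of the box). It resists with a steady 3 N or so plus a little damping, has no return spring, and stays where it is left. It counts as down from 0.006. A push of more than 20 N on the switch is too heavy.
- square_box: loose grey switch box with the square cap, 36 x 36 mm, flat on top; housing 84 x 84 mm, 46 mm tall (thin steel plate on top to 47 mm), 0.5 to 0.95 kg, standing on rubber feet, not fixed to the table. Origin: centre of its underside; z up, level.
- square_top (a point): centre of the top face of the black square cap, 36 x 36 mm, flat on top, centred on its box; it moves with the cap: 66 mm above the table when up, 54 mm when fully down.
- square_cap (a joint): how far the square cap is pushed straight down, m: 0 up, 0.012 fully down (hard stop; the cap then still stands 6 mm proud of the box). It resists with a steady 3 N or so plus a little damping, has no return spring, and stays where it is left. It counts as down from 0.006. A push of more than 20 N on the switch is too heavy.
- bar_box: loose grey switch box with the long narrow bar cap, 18 mm (box x) by 62 mm (box y), flat on top; housing 84 x 84 mm, 46 mm tall (thin steel plate on top to 47 mm), 0.5 to 0.95 kg, standing on rubber feet, not fixed to the table. Origin: centre of its underside; z up, level.
- bar_top (a point): centre of the top face of the black long narrow bar cap, 18 mm (box x) by 62 mm (box y), flat on top, centred on its box; it moves with the cap: 66 mm above the table when up, 54 mm when fully down.
- bar_cap (a joint): how far the bar cap is pushed straight down, m: 0 up, 0.012 fully down (hard stop; the cap then still stands 6 mm proud of the box). It resists with a steady 3 N or so plus a little damping, has no return spring, and stays where it is left. It counts as down from 0.006. A push of more than 20 N on the switch is too heavy.
- paint_jar: bystander, loose: small closed glass jar with a white lid, 44 mm across, 60 mm tall. Origin: centre of its underside. Leave alone.
- gourd: bystander, loose: terracotta gourd ornament, 46 mm across, 68 mm tall. Origin: centre of its underside. Leave alone.
- vase: bystander, loose: closed white ceramic vase ornament, 46 mm across, 66 mm tall. Origin: centre of its underside. Leave alone.
- varnish_tin: bystander, loose: plain steel tin, 44 mm across, 50 mm tall. Origin: centre of its underside. Leave alone.
- rinse_cup: bystander, loose: white plastic cup, 64 mm across, 75 mm tall. Origin: centre of its underside. Leave alone.
- mix_bowl: bystander, loose: white ceramic bowl, 90 mm across, 35 mm tall. Origin: centre of its underside. Leave alone.
- tape_roll: bystander, loose: roll of paper tape lying flat, 90 mm across, 25 mm tall. Origin: centre of its underside. Leave alone.
- sanding_block: bystander, loose: cork sanding block, 50 x 90 x 30 mm. Origin: centre of its underside. Leave alone.

How it is judged:
By the outcome, as a careful person would: the job done as asked, in the order asked, and still so for the second after the job is handed in, with the robot touching nothing.
It also fails if it takes over 54 s, if anything falls off the work surface, if the arm or the gripper's body presses on something with over 40 N, if the wrist force passes 120 N, or if a joint passes its speed limit or range.

## Working session

There is one attempt and no reset: what is moved stays moved. The work goes in short steps, Python scripts to look and compute and a tool call to move; the robot and the scene stay as the last step left them, time stands still between calls to the robot, and variables do not carry over. Pictures are saved under pics/ and viewed, at most 10 in all, crops included, and the job is handed in when it is done.

Besides the shell and the picture viewer there is one more tool, called after "Call:" as name([rows], argument=value, ...), one row to a line, values as JSON. apply_moves: Moves the arm, as the interface text tells. Its arguments: {"type":"object","properties":{"targets":{"type":"array"},"force":{"type":"number"}},"required":["targets"]}

```bash
mkdir -p pics
python3 - <<'E'
from bench import sensors, optics, r
import cv2
for n in("top","scene"):
    c=optics.get_calibration(n);print(n,c["camera_matrix"],c["pose"])
    cv2.imwrite(f"pics/{n}0.png",cv2.resize(optics.snapshot(n)[:,:,::-1],(800,600),interpolation=cv2.INTER_CUBIC))
print(sensors.sense())
E
```

```text
top [[412.33159096   0.         280.44569873]
 [  0.         412.33159096 202.10689547]
 [  0.           0.           1.        ]] [[-2.52489347e-02 -9.88196542e-01  1.51096282e-01  4.29719205e+02]
 [-9.99530346e-01  2.75807133e-02  1.33563119e-02  5.26807621e+01]
 [-1.73660045e-02 -1.50688087e-01 -9.88428815e-01  9.79063276e+02]
 [ 0.00000000e+00  0.00000000e+00  0.00000000e+00  1.00000000e+00]]
scene [[431.16217943   0.         281.82610058]
 [  0.         431.16217943 214.27800343]
 [  0.           0.           1.        ]] [[ 5.61330801e-01  4.93182752e-01 -6.64588975e-01  1.24553010e+03]
 [ 8.27470566e-01 -3.48191605e-01  4.40516820e-01 -3.82591086e+02]
 [-1.41490044e-02 -7.97203474e-01 -6.03544883e-01  6.80860173e+02]
 [ 0.00000000e+00  0.00000000e+00  0.00000000e+00  1.00000000e+00]]
{'time': 0.1, 'joint_pos': array([ 6.48929890e+01,  7.51377729e+00,  8.53262183e+01,  4.26546542e-04,
        8.72620236e+01, -4.89294038e+00]), 'qd': array([-0.05082836, -0.05873392, -0.1900553 ,  0.035623  ,  0.09392159,
        0.11126165]), 'joint_efforts': array([ 2.09055339e-03, -5.70962477e+01, -5.01934326e+01, -5.08815015e-05,
        8.52504512e-03,  5.84308282e-05]), 'tool_pos': array([207.06873762, 562.57646848, 230.28764018]), 'tcp_rot': array([-1.79898389e+02, -9.12611262e-03,  1.59785900e+02]), 'ft_force': array([ 0.15030815, -0.68348781,  0.4259922 ]), 'wrist_torque': array([-0.01316691,  0.02377904, -0.01060336]), 'grip_force': 0.0, 'finger_gap': 85.30334776242543}
```

View pics/top0.png

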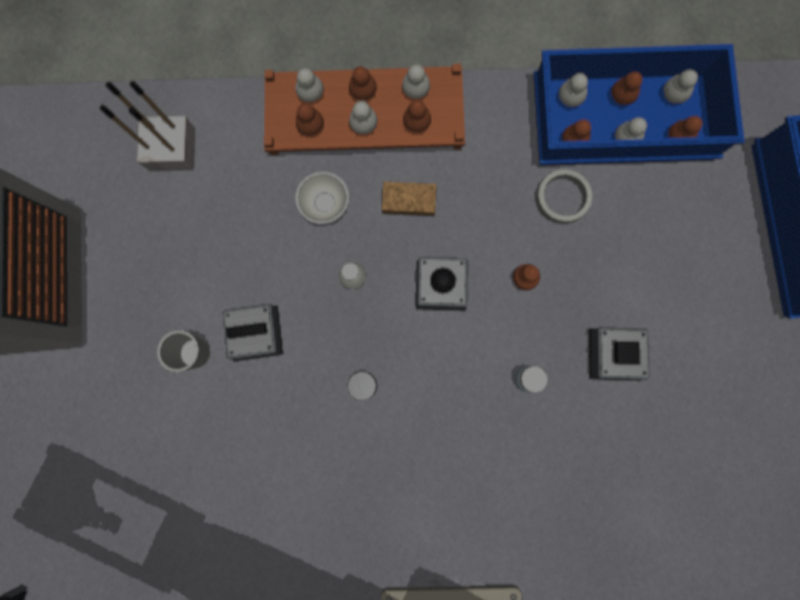

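View pics/scene0.png

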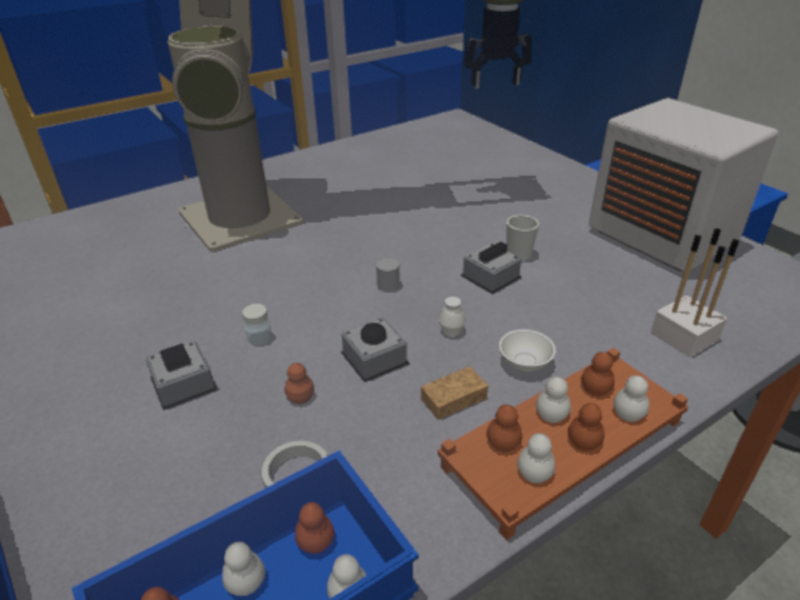

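The top view shows the round cap at about (443,280), the square at (627,352) and the bar at (247,330). The small ornaments stand around 90 mm or more away. I'll enlarge crops of both views to refine these positions.

```bash
cat > h.py <<'E'
import numpy as np
from bench import sensors, optics, r
def p2w(n,u,v,z,s=1/0.7):
    c=optics.get_calibration(n);P=c["pose"]
    d=P[:3,:3]@np.linalg.solve(c["camera_matrix"],[(u+.5)/s-.5,(v+.5)/s-.5,1])
    return P[:3,3]+d*(z-P[2,3])/d[2]
E
python3 - <<'E'
from h import *
import cv2
for n,pts in dict(top=[(443,280),(627,352),(247,330)],scene=[(374,333),(177,357),(494,252)]).items():
    for p in pts: print(n,p,p2w(n,*p,66).round(1))
print("others")
for k,p,z in [("jar",(534,379),60),("gourd",(527,272),60),("vase",(350,270),60),("tin",(362,385),50),("cup",(178,350),75),("bowl",(322,198),35)]: print(k,p2w("top",*p,z).round(0))
t=optics.snapshot("top")[:,:,::-1];s=optics.snapshot("scene")[:,:,::-1]
def crop(im,u,v):
    x,y=int(u*.7),int(v*.7); return cv2.resize(im[y-25:y+25,x-25:x+25],(250,250),interpolation=cv2.INTER_CUBIC)
cv2.imwrite("pics/crops.png",np.vstack([np.hstack([crop(t,*p) for p in [(443,280),(627,352),(247,330)]]),np.hstack([crop(s,*p) for p in [(374,333),(177,357),(494,252)]])]))
E
```

```text
top (443, 280) [581.6  -1.5  66. ]
top (627, 352) [ 461.9 -279.1   66. ]
top (247, 330) [511.3 306.4  66. ]
scene (374, 333) [599.7  -9.6  66. ]
scene (177, 357) [ 477.1 -282.1   66. ]
scene (494, 252) [527.7 299.3  66. ]
others
jar [ 425. -136.   60.]
gourd [ 592. -135.   60.]
vase [603. 145.  60.]
tin [422. 130.  50.]
cup [482. 410.  75.]
bowl [731. 193.  35.]
```

View pics/crops.png

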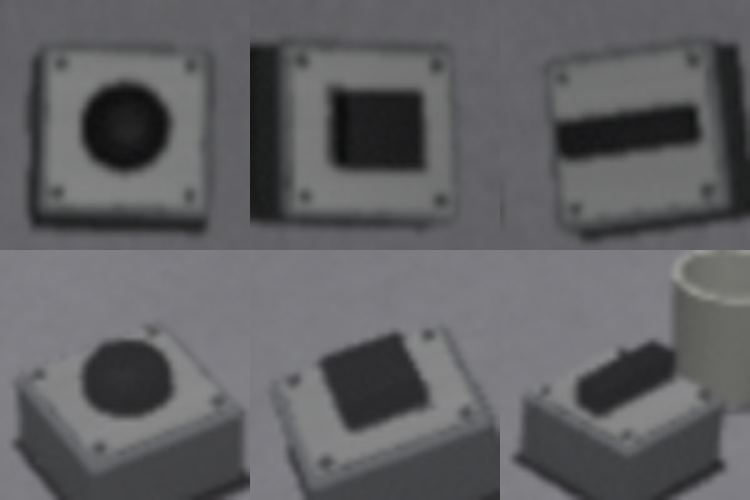

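Run:
```python
from h import *
def f(n,c,uv,z):
    x,y=int(c[0]*.7)-25,int(c[1]*.7)-25
    return p2w(n,x+(uv[0]+.5)/5-.5,y+(uv[1]+.5)/5-.5,z,s=1).round(1)
T=dict(r=(443,280),s=(627,352),b=(247,330));S=dict(r=(374,333),s=(177,357),b=(494,252))
screws=dict(r=[(61,63),(191,66),(190,195),(57,192)],s=[(52,62),(187,65),(190,200),(55,197)],b=[(62,76),(193,60),(207,191),(75,208)])
cap=dict(r=(126,126),s=(136,130),b=(124,131));scap=dict(r=(127,125),s=(123,128),b=(123,122))
for k in "rsb":
    q=np.array([f("top",T[k],p,47) for p in screws[k]])
    e=q[1]-q[0]; print(k,"screws",q.mean(0),"edge ang",np.degrees(np.arctan2(e[1],e[0])),np.linalg.norm(e),"cap",f("top",T[k],cap[k],66),"scene",f("scene",S[k],scap[k],66 if k!='r' else 62))
st=sensors.sense();print(st["tool_pos"],st["tcp_rot"])
```

```text
r screws [583.7   -1.65  47.  ] edge ang -93.0733325110734 59.6858442178713 cap [581.8  -1.2  66. ] scene [593.6  -7.7  62. ]
s screws [ 461.575 -281.55    47.   ] edge ang -92.76254547414322 60.169926042833026 cap [ 461.1 -281.3   66. ] scene [ 473.4 -284.3   66. ]
b screws [511.95 310.1   47.  ] edge ang -84.57318750142724 60.27014186145574 cap [511.5 309.4  66. ] scene [520.7 300.3  66. ]
[207.12103791 562.74777461 230.61533691] [-1.79931768e+02 -7.74258365e-03  1.59788747e+02]
```

Call:
apply_moves([
  [-34,-25,0,0,0,0,1],
  [-34,-25,0,0,0,0,1],
  [-34,-25,0,0,0,0,1],
  [-34,-25,0,0,0,0,1],
  [-34,-25,0,0,0,0,1],
  [-34,-25,0,0,0,0,1],
  [-34,-25,0,0,0,0,1],
  [-34,-25,0,0,0,0,1],
  [-34,-25,0,0,0,0,1],
  [-34,-25,0,0,0,0,1],
  [-34,-25,0,0,0,0,1],
  [-34,-25,0,0,0,0,1],
  [-34,-25,0,0,0,0,1],
  [-34,-25,0,0,0,0,1],
  [-34,-25,0,0,0,0,1],
  [-34,-25,0,0,0,0,1],
  [0,0,0,0,0,0,1],
  [0,0,0,0,0,0,1],
])

```text
time: 2.45
tool_pos: [579.2, 0.0, 230.9]
tcp_rot: [180.0, -0.1, 159.8]
ft_force: [0.6, 0.1, -0.0]
finger_gap: 0.1
grip_force: 0.0
```

Run:
```python
from h import *
import cv2
st=sensors.sense();print({k:st[k] for k in("time","tool_pos","tcp_rot","joint_pos","ft_force","finger_gap")})
c=optics.get_calibration("wrist");print(c)
im=optics.snapshot("wrist");np.save("w0.npy",im);np.savez("w0c.npz",**c)
cv2.imwrite("pics/w0.png",im[:,:,::-1])
def proj(n,X):
    c=optics.get_calibration(n);p=c["camera_matrix"]@(np.linalg.inv(c["pose"])@np.r_[X,1])[:3];return p[:2]/p[2]
print({n:proj(n,st["tool_pos"]).round(1) for n in("top","scene","wrist")})
s=optics.snapshot("scene")[:,:,::-1];u,v=proj("scene",st["tool_pos"]).astype(int)
t=optics.snapshot("top")[:,:,::-1];a,b=proj("top",st["tool_pos"]).astype(int)
o=[]
for i,x,y in((s,u,v),(t,a,b)):
    o.append(cv2.resize(i[y-40:y+40,x-40:x+40],(400,400),interpolation=cv2.INTER_CUBIC))
cv2.imwrite("pics/tcp.png",np.hstack(o))
```

```text
{'time': 2.45, 'tool_pos': array([5.79160818e+02, 4.37208887e-02, 2.30883056e+02]), 'tcp_rot': array([ 1.79993629e+02, -6.35849418e-02,  1.59764477e+02]), 'joint_pos': array([-5.08185798e+00,  4.32585780e+00,  8.86728260e+01,  2.28009549e-02,
        8.70610250e+01, -7.48475121e+01]), 'ft_force': array([ 0.60946926,  0.12633502, -0.0435374 ]), 'finger_gap': 0.0879015835568938}
{'camera_matrix': array([[291.33695434,   0.        , 273.43928246],
       [  0.        , 291.33695434, 207.80378634],
       [  0.        ,   0.        ,   1.        ]]), 'pose': array([[ 3.45484221e-01,  8.97400542e-01,  2.74431997e-01,
         5.08721597e+02],
       [ 9.38424465e-01, -3.30249861e-01, -1.01462079e-01,
         2.57453999e+01],
       [-4.20995387e-04,  2.92587247e-01, -9.56238739e-01,
         3.73830902e+02],
       [ 0.00000000e+00,  0.00000000e+00,  0.00000000e+00,
         1.00000000e+00]])}
{'top': array([313.9, 182.4]), 'scene': array([256.9, 163.9]), 'wrist': array([273.2, 262.9])}
```

View pics/w0.png

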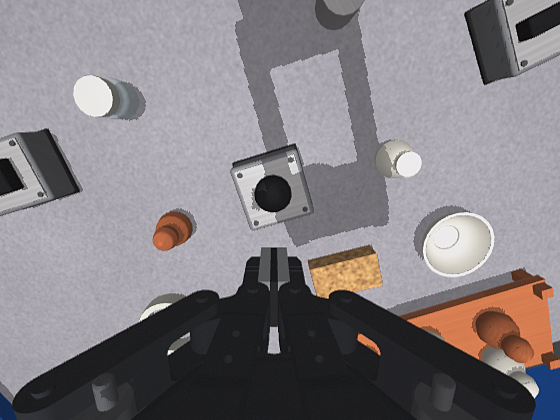

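View pics/tcp.png

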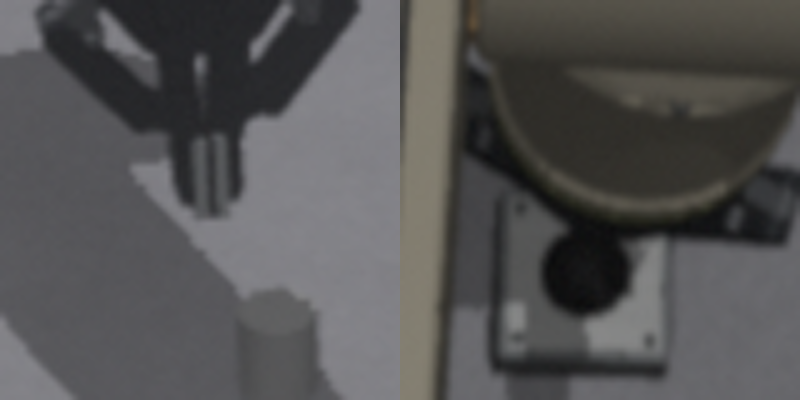

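The wrist view shows the round cap at (273,193), fingers correctly placed at (273,248). In the scene crop the tip appears about 2 px off its projection, so the scene calibration is the poorer one.

Run:
```python
from h import *
import cv2
im=np.load("w0.npy")
g=im.max(2);m=((g<45)*255).astype(np.uint8)[150:230,225:320]
n,l,s,c=cv2.connectedComponentsWithStats(m)
for i in range(1,n):
    if s[i,4]>100: print(s[i],c[i]+[225,150],p2w("wrist",*(c[i]+[225,150]),62,s=1),p2w("wrist",*(c[i]+[225,150]),66,s=1))
sc=np.mean([p2w("wrist",*p,47,s=1) for p in[(237,168),(294,153),(309,208),(253,224)]],0);print(sc)
P=optics.get_calibration("wrist")["pose"];R=P[:3,:3];print(P[:3,3])
```

```text
[  30   25   36   37 1036] [272.5453668  193.44111969] [582.57343548  -1.88564568  62.        ] [581.62483494  -1.52318004  66.        ]
[581.57796699  -0.71489758  47.        ]
[508.53156906  26.40617062 374.21515489]
```

Wrist and top agree on the round cap: (582, -1.5). I'll descend above it to about z = 75.

Call:
apply_moves([
  [-3,-0.5,20,0,0,0,1],
  [0,0,25,0,0,0,1],
  [0,0,25,0,0,0,1],
  [0,0,25,0,0,0,1],
  [0,0,25,0,0,0,1],
  [0,0,20,0,0,0,1],
  [0,0,10,0,0,0,1],
  [0,0,6,0,0,0,1],
  [0,0,0,0,0,0,1],
  [0,0,0,0,0,0,1],
])

```text
time: 3.85
tool_pos: [583.0, -1.9, 76.3]
tcp_rot: [180.0, 0.1, 159.8]
ft_force: [-0.2, -0.6, 0.2]
finger_gap: -0.1
grip_force: 0.0
```

Call:
apply_moves([
  [0,0,4,0,0,0,1],
  [0,0,3,0,0,0,1],
  [0,0,2,0,0,0,1],
  [0,0,2,0,0,0,1],
  [0,0,2,0,0,0,1],
  [0,0,2,0,0,0,1],
  [0,0,0,0,0,0,1],
])

```text
time: 4.72
tool_pos: [582.2, -1.8, 60.0]
tcp_rot: [180.0, 0.0, 159.8]
ft_force: [0.8, -0.5, 0.1]
finger_gap: 0.1
grip_force: 0.0
```

Call:
apply_moves([
  [0,0,1,0,0,0,1],
  [0,0,1,0,0,0,1],
  [0,0,1,0,0,0,1],
])

```text
time: 5.1
tool_pos: [582.4, -1.8, 57.4]
tcp_rot: [180.0, 0.0, 159.8]
ft_force: [-1.7, -0.8, 2.6]
finger_gap: 0.5
grip_force: 1.5
```

Run:
```python
from h import *
import cv2
s=sensors.sense();print(s["tool_pos"],s["ft_force"],s["wrist_torque"])
w=optics.snapshot("wrist")[:,:,::-1];a=optics.snapshot("scene")[183:283,211:311,::-1]
cv2.imwrite("pics/p1.png",np.hstack([cv2.resize(w[150:350,180:380],(400,400)),cv2.resize(a,(400,400),interpolation=cv2.INTER_CUBIC)]))
```

```text
[582.37018929  -1.80616921  57.38203831] [-1.66601731 -0.83449495  2.55875258] [-0.02811551  0.16636092 -0.06553019]
```

View pics/p1.png

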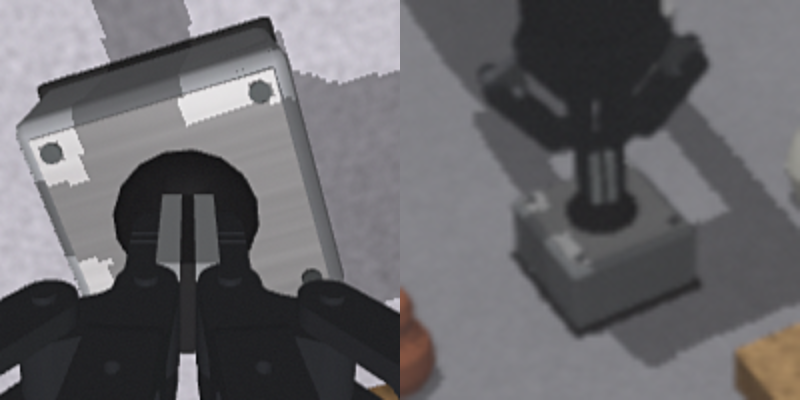

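The fingers are centred on the cap. The contact force is light (2.6 N), so I'll press on in small steps towards the stop.

Call:
apply_moves([
  [0,0,1,0,0,0,1],
  [0,0,0.5,0,0,0,1],
])

```text
time: 5.45
tool_pos: [582.4, -1.8, 55.8]
tcp_rot: [180.0, 0.0, 159.8]
ft_force: [-1.3, -0.3, 2.6]
finger_gap: 0.3
grip_force: 1.5
```

Call:
apply_moves([
  [0,0,-4,0,0,0,1],
  [0,0,-20,0,0,0,1],
  [0,0,-40,0,0,0,1],
  [0,0,-40,0,0,0,1],
  [0,0,-40,0,0,0,1],
  [1.7,-30.4,0,0,0,0,1],
  [1.7,-30.4,0,0,0,0,1],
  [1.7,-30.4,0,0,0,0,1],
  [1.7,-30.4,0,0,0,0,1],
  [1.7,-30.4,0,0,0,0,1],
  [1.7,-30.4,0,0,0,0,1],
  [1.7,-30.4,0,0,0,0,1],
  [1.7,-30.4,0,0,0,0,1],
  [1.7,-30.4,0,0,0,0,1],
  [1.7,-30.4,0,0,0,0,1],
  [0,0,0,0,0,0,1],
  [0,0,0,0,0,0,1],
])

```text
time: 7.58
tool_pos: [461.5, -281.0, 200.7]
tcp_rot: [180.0, 0.1, 159.8]
ft_force: [-0.2, -0.1, -0.5]
finger_gap: 0.1
grip_force: 0.0
```

Run:
```python
from h import *
import cv2
s=sensors.sense();print(s["tool_pos"],s["tcp_rot"],s["ft_force"])
w=optics.snapshot("wrist")[:,:,::-1];a=optics.snapshot("scene")[203:263,231:291,::-1]
t=optics.snapshot("top")[166:226,280:340,::-1]
cv2.imwrite("pics/p2.png",np.hstack([cv2.resize(w[130:330,180:380],(400,400)),np.vstack([cv2.resize(i,(300,200),interpolation=cv2.INTER_CUBIC) if 0 else cv2.resize(i,(200,200),interpolation=cv2.INTER_CUBIC) for i in(a,t)])]))
```

```text
[ 461.51198804 -281.00723369  200.73427287] [1.79993402e+02 5.79024661e-02 1.59763186e+02] [-0.22521321 -0.09307916 -0.49337813]
```

View pics/p2.png

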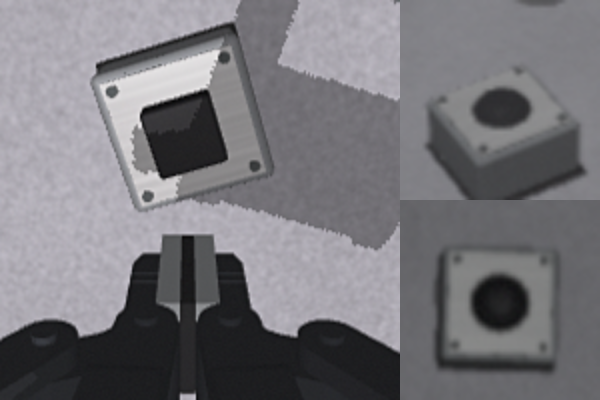

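The round cap now sits visibly lower in its box, which hasn't moved. The square cap is at wrist pixel (272.5,196.5), directly ahead of the fingers.

Run:
```python
from h import *
print(p2w("wrist",272.5,196.5,66,s=1))
print(np.mean([p2w("wrist",180+x/2,130+y/2,47,s=1) for x,y in[(112,92),(224,57),(254,166),(147,196)]],0))
```

```text
[ 459.68834971 -281.05739797   66.        ]
[ 462.41323318 -282.55740409   47.        ]
```

Call:
apply_moves([
  [0,0,20,0,0,0,1],
  [0,0,25,0,0,0,1],
  [0,0,30,0,0,0,1],
  [0,0,25,0,0,0,1],
  [0,0,15,0,0,0,1],
  [0,0,10,0,0,0,1],
  [0,0,4,0,0,0,1],
  [0,0,2,0,0,0,1],
  [0,0,2,0,0,0,1],
  [0,0,2,0,0,0,1],
  [0,0,2,0,0,0,1],
  [0,0,2,0,0,0,1],
])

```text
time: 9.22
tool_pos: [461.7, -281.5, 61.2]
tcp_rot: [-180.0, 0.1, 159.8]
ft_force: [1.0, -0.2, 2.6]
finger_gap: 0.0
grip_force: 1.7
```

Call:
apply_moves([
  [0,0,1,0,0,0,1],
  [0,0,1,0,0,0,1],
  [0,0,1,0,0,0,1],
  [0,0,1,0,0,0,1],
])

```text
time: 9.72
tool_pos: [461.5, -281.4, 57.0]
tcp_rot: [-180.0, 0.0, 159.8]
ft_force: [2.0, -1.0, 2.8]
finger_gap: -0.2
grip_force: 1.5
```

Call:
apply_moves([
  [0,0,1,0,0,0,1],
  [0,0,-4,0,0,0,1],
  [0,0,-20,0,0,0,1],
  [0,0,-40,0,0,0,1],
  [0,0,-40,0,0,0,1],
  [0,0,-40,0,0,0,1],
  [11.2,40.9,0,0,0,0,1],
  [11.2,40.9,0,0,0,0,1],
  [11.2,40.9,0,0,0,0,1],
  [11.2,40.9,0,0,0,0,1],
  [11.2,40.9,0,0,0,0,1],
  [11.2,40.9,0,0,0,0,1],
  [11.2,40.9,0,0,0,0,1],
  [11.2,40.9,0,0,0,0,1],
  [11.2,40.9,0,0,0,0,1],
  [11.2,40.9,0,0,0,0,1],
  [11.2,40.9,0,0,0,0,1],
  [11.2,40.9,0,0,0,0,1],
  [11.2,40.9,0,0,0,0,1],
  [11.2,40.9,0,0,0,0,1],
])

```text
time: 12.22
tool_pos: [511.1, 311.4, 199.1]
tcp_rot: [-179.9, -0.1, 159.8]
ft_force: [-0.0, -0.1, -0.9]
finger_gap: 0.1
grip_force: 0.0
```

Call:
apply_moves([
  [0,0,0,0,0,0,1],
  [0,0,0,0,0,0,1],
])

```text
time: 12.48
tool_pos: [511.3, 309.8, 199.0]
tcp_rot: [-179.9, -0.1, 159.8]
ft_force: [-0.1, -0.8, -0.4]
finger_gap: -0.1
grip_force: 0.0
```

Run:
```python
from h import *
import cv2
s=sensors.sense();print(s["tool_pos"],s["tcp_rot"],s["ft_force"])
w=optics.snapshot("wrist")[:,:,::-1];a=optics.snapshot("scene")[220:280,94:154,::-1]
t=optics.snapshot("top")[217:277,409:469,::-1]
cv2.imwrite("pics/p3.png",np.hstack([cv2.resize(w[130:330,180:380],(400,400)),np.vstack([cv2.resize(i,(200,200),interpolation=cv2.INTER_CUBIC) for i in(a,t)])]))
print(optics.get_calibration("wrist")["pose"][:3,3])
```

```text
[511.26054272 309.82527226 199.03831521] [-1.79898562e+02 -6.64890093e-02  1.59817673e+02] [-0.06671758 -0.83039083 -0.41551497]
[441.38111689 335.11274712 342.54730583]
```

View pics/p3.png

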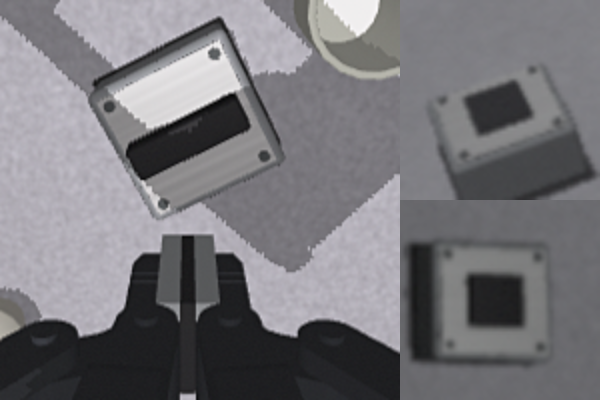

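The square cap is down and its box unmoved. The bar box is ahead of the fingers, with screws at crop (109,106), (214,54), (264,156) and (163,204).

Run:
```python
from h import *
print(p2w("wrist",180+187/2,130+136/2,66,s=1))
print(np.mean([p2w("wrist",180+x/2,130+y/2,47,s=1) for x,y in[(109,106),(214,54),(264,156),(163,204)]],0))
```

```text
[511.44766725 308.97824312  66.        ]
[514.12467719 308.25036399  47.        ]
```

Call:
apply_moves([
  [-1,-0.3,20,0,0,0,1],
  [0,0,25,0,0,0,1],
  [0,0,30,0,0,0,1],
  [0,0,25,0,0,0,1],
  [0,0,15,0,0,0,1],
  [0,0,8,0,0,0,1],
  [0,0,4,0,0,0,1],
  [0,0,2,0,0,0,1],
  [0,0,2,0,0,0,1],
  [0,0,2,0,0,0,1],
  [0,0,2,0,0,0,1],
  [0,0,2,0,0,0,1],
])

```text
time: 14.12
tool_pos: [513.0, 309.9, 63.2]
tcp_rot: [180.0, 0.0, 159.8]
ft_force: [-0.0, -0.8, 3.6]
finger_gap: -0.0
grip_force: 1.7
```

Call:
apply_moves([
  [0,0,1,0,0,0,1],
  [0,0,1,0,0,0,1],
  [0,0,1,0,0,0,1],
  [0,0,1,0,0,0,1],
])

```text
time: 14.62
tool_pos: [513.0, 309.8, 58.9]
tcp_rot: [180.0, 0.0, 159.8]
ft_force: [1.1, 1.2, 3.3]
finger_gap: -0.1
grip_force: 1.5
```

Call:
apply_moves([
  [0,0,1,0,0,0,1],
  [0,0,1,0,0,0,1],
  [0,0,1,0,0,0,1],
  [0,0,-4,0,0,0,1],
  [0,0,-20,0,0,0,1],
  [0,0,-40,0,0,0,1],
  [0,0,-40,0,0,0,1],
  [0,0,-40,0,0,0,1],
  [0,0,0,0,0,0,1],
  [0,0,0,0,0,0,1],
])

```text
time: 15.88
tool_pos: [512.7, 309.6, 200.4]
tcp_rot: [180.0, 0.0, 159.8]
ft_force: [-0.2, -0.3, -0.5]
finger_gap: -0.0
grip_force: 0.0
```

Run:
```python
from h import *
import cv2
w=optics.snapshot("wrist")[:,:,::-1];a=optics.snapshot("scene")[:,:,::-1]
cv2.imwrite("pics/p4.png",np.hstack([cv2.resize(w[130:330,180:380],(400,400)),cv2.resize(a[130:290,90:390],(400,400*160//300)) if 0 else cv2.resize(a[130:330,190:390],(400,400),interpolation=cv2.INTER_CUBIC)]))
```

```text
(no output)
```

View pics/p4.png

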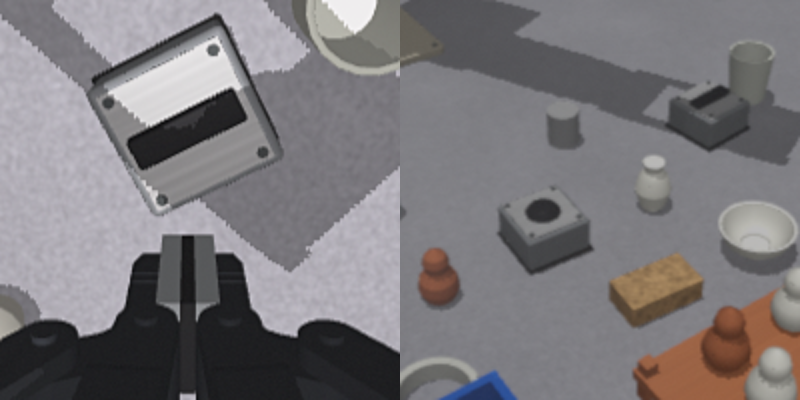

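The bar and round caps are down, nothing has been displaced, and the arm is clear of everything. I'm handing in.

```bash
python3 -c "
from bench import r
print(r.hand_in())"
```

```text
the job is handed in; nothing more can be done
None
```

I pressed the three switches in order (round, square, bar) with about 3 N, the pictures show all three caps down and their boxes unmoved, and I handed the job in at about 16 s; no verdict came back.

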